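# Set out two vial plates from the covered stack

### The arm

A 7-joint arm with a two-finger parallel gripper is mounted at the origin on the work surface. World frame = base frame: x ahead of the robot, y to its left, z up, the work surface at z = 0. Lengths are in m, angles in rad, forces in N, time in s.
With the tool pointing down it reaches from about 0.425 to 0.925 m from the base axis. Payload 6.8 kg.
Tool frame: the origin (TCP) lies midway between the tips of the shut fingers; the grasp point (between the pads) lies 19 mm behind it (bot.pinch_z is the distance from the TCP to the grasp point, in m); z points along the fingers, y is the line along which they close (so a half turn about z gives the same grasp; the last joint's range is limited). The gripper opens to 85 mm and grips with 20 to 120 N. Pads are 22 mm wide; open, the fingers measure 114 mm over their backs; the gripper's body (76 mm by 85 mm) begins 54 mm behind the grasp point. The pads swing forward as they close: fully open they stand 13 mm farther back than shut.
Start: joints at [-1.428, 0.477, 0.022, 1.555, -0.011, 1.109, -0.083], TCP at [0.168, 0.654, 0.231] pointing down, gripper open.
Joint ranges: [-2.96, 2.96], [-0.34, 2.1], [-1.41, 1.46], [0.24, 2.44], [-1.37, 4.51], [0.17, 1.92], [-2.96, 2.96]. Speed limits (rad/s): [2.39, 2.39, 3.14, 3.14, 3.14, 3.14, 3.14].

### API

Orientations are given as a unit quaternion [w, x, y, z].
In Python, from station import bot, imaging gives the robot as it stands. The module is installed in compiled form; this text tells all that it offers.
- The arm moves only by the tool carry_out, never from a script. Its argument "targets" is a list of rows, each a list of 5 numbers: the shift along the tool's x, y, z in cm, then the turn about the tool's z in degrees, then the opening, from -1 (shut) to 1 (fully open). In form: [[x, y, z, yaw, gripper], ...]. A call has 1 to 12 rows; each row shifts and turns the commanded pose from where the row before left it, along the tool's axes as they then stand; what a row does not reach is not made up. A row lasts 1/10 s, in which the tool goes at most 50 mm and 8.59 degrees, less where a joint would pass 70% of its speed; a pose out of reach is approached as far as the arm can. A call is refused whole if a number of a shift passes 5 or a number of a turn 8.59, either way. A call with a gripper value outside its range is refused whole. The fingers move at their own pace and stop on an object; "force" is the grip in N (left out, the last holds). Time passes only in rows, so rows that do not move let the fingers close. It gives the time, the measured TCP pose, the force, the opening and the grip force at its end, in the units of the state.
- bot.get_obs(): the state, without advancing time (a new reading comes with each control period).
- imaging.read_camera(name): name is "side" or "top" or "wrist"; returns the picture (384x512x3 uint8, red, green, blue); there is no depth.
- imaging.calibration(name): a dict with "fx", "fy", "cx", "cy" (pixels), "extrinsics" (4x4, takes a point from world to camera coordinates). Camera axes: x right, y up, looking along -z (the intrinsics and any distortion apply to the point x, -y, -z); pixel columns grow to the right and rows downward; lengths in m; the calibration is good to about 2 mm. A picture is of the moment at which its call begins: read the wrist's pose just before it. calibration takes no time and is no camera call; for the wrist camera it gives the pose at the moment of the call.
- bot.hand_in(): hands the job in; it is judged then, once.
The state is a dict: "t": time; "q": joint angles; "joint_vel": joint speeds; "joint_torque": joint torques, N m; "eef_pos": TCP position; "tool_rot": TCP orientation; "contact_force": force on the tool from outside, world axes, zero at the start; "torque": the same for the moment, N m; "gripper_width": opening from 0.0 (shut) to 1.0 (fully open); "grasp_force": force on a finger pad.
Only numpy, scipy, OpenCV 4.12 (cv2) and the standard library are available. Lean on these libraries where they do the work, as an engineer would, in place of code of your own. Each camera call takes 0.05 s, during which the arm holds its last target. There are 200 camera calls.

### The job

Lift the dust cover off the stack of vial plates and lay it on the rubber mat. Then, taking one plate at a time, set the top plate centred on the narrow tilted stand with its lower end down against the stop, and the next plate centred on the raised nest between its end stops, letting go of each. Finally put the cover back squarely on the last plate, which stays where it is; drop nothing and leave the other things on the bench alone.

Things in the scene. Friction and masses are not known exactly. Their poses are not given: they have to be found in the camera images.
- cover: Dust cover on top of the stack: grey flat plastic lid 134 x 64 x 6 mm with a solid block handle in the middle, 70 mm long (along x), 20 mm wide (along y), rising 36 mm above the lid, so its top is 42 mm above the underside. Loose, 0.12 to 0.22 kg. Origin: centre of its underside; x along its length, y across, z up.
- plate_a: Top vial plate of the stack, under the cover: aluminium, 130 x 60 x 12 mm, square-edged, 18 dark vial wells marked in the upper face, loose, 0.16 to 0.3 kg. Origin: centre of its underside; x along its 130 mm length, y across its 60 mm width, z up. The plates lie straight on one another, a few mm and degrees out of line.
- plate_b: Second vial plate, under plate_a, identical to it.
- plate_c: Bottom vial plate, under plate_b, identical to it; it lies on a fixed black base board (150 x 80 x 6 mm) and stays there.
- mat: Black rubber mat fixed flat on the bench, 170 x 100 x 3 mm. Origin: centre of its underside; x along its length. Its top is 3 mm above the origin.
- deck: Narrow sloping steel deck of the tilted stand, 34 mm wide, fixed, tilted 20 degrees. Origin: on the deck's upper face, 55 mm above the bench; x points up the slope (away from the robot), y across, z square to the deck. The face runs from x = -66 to +58 mm. At its lower end a stop with its face at x = -66 mm stands 8 mm above the deck: a plate against it has its centre at x = -1 mm.
- stand: Fixed steel foot of the tilted stand, 130 x 100 x 8 mm, under the deck. Origin: centre of its underside, right below the deck's origin; x the horizontal direction of the rising slope. A plate on the deck overhangs it 13 mm on each side, leaving room for fingers. It may not slide down to the stop by itself.
- nest: Fixed raised plate nest of grey metal: a foot, a column and a narrow level bar 36 mm wide along the nest's x, top face 65 mm above the bench, between two upright end stops 12 mm high whose inner faces are 146 mm apart. Origin: centre of the underside of its foot on the bench. A plate on it overhangs the bar 12 mm on each side.
- nest_seat (a point): Centre of the nest bar's top face, 65 mm above the bench: where the centre of the plate's underside goes. Axes as the nest's.
- vial_left: Bystander: amber glass vial with a cap, 24 mm diameter, 50 mm tall, loose; not to be disturbed. Origin: centre of its underside.
- vial_right: Bystander: clear glass vial with a cap, 24 mm diameter, 50 mm tall, loose; not to be disturbed. Origin: centre of its underside.
- beaker: Bystander: open glass beaker, 70 mm diameter, 75 mm tall, loose; not to be disturbed. Origin: centre of its underside.
- spatula: Bystander: steel spatula lying flat, 180 mm long, loose; not to be disturbed. Origin: between its ends on its underside.
Not all that is in view belongs to the job. What is shaped like the nest but green or purple is not meant.

How it is judged:
On the way, in this order (a step that is already met when the one before it is completed fails the run):
1. the cover lies released on the mat, with both upper plates still on the stack (horizontal distance between cover and mat below 0.045 m and z of cover in the frame of mat between 0 and 0.006 m and angle between cover's own z axis and vertical below 0.06 rad and contact force between cover and mat above 0.3 N and contact force between each of the arm, the fingers and cover below 0.1 N and linear speed of cover below 0.02 m/s and distance of each of plate_a, plate_b, plate_c from where it was at the start of the episode below 0.02 m), for 0.2 s.
2. the top plate lies released on the tilted deck against its stop, with the other two plates still in the stack (x of plate_a in the frame of deck between -0.004 and 0.008 m and y of plate_a in the frame of deck between -0.01 and 0.01 m and z of plate_a in the frame of deck between -0.003 and 0.003 m and angle between the x axis of plate_a and the x axis of deck, either way round below 0.12 rad and contact force between each of the arm, the fingers and plate_a below 0.1 N and linear speed of plate_a below 0.02 m/s and distance of plate_b from where it was at the start of the episode below 0.025 m and distance of plate_c from where it was at the start of the episode below 0.02 m), for 0.2 s.
3. the second plate lies released on the nest between its end stops, with the cover still on the mat (x of plate_b in the frame of nest_seat between -0.011 and 0.011 m and y of plate_b in the frame of nest_seat between -0.01 and 0.01 m and z of plate_b in the frame of nest_seat between -0.003 and 0.003 m and angle between the x axis of plate_b and the x axis of nest, either way round below 0.12 rad and angle between each of plate_b, cover's own z axis and vertical below 0.06 rad and contact force between each of the arm, the fingers and plate_b below 0.1 N and linear speed of each of plate_b, cover below 0.02 m/s and horizontal distance between cover and mat below 0.045 m and z of cover in the frame of mat between 0 and 0.006 m and contact force between cover and mat above 0.3 N and contact force between each of the arm, the fingers and cover below 0.1 N and distance of plate_c from where it was at the start of the episode below 0.02 m), for 0.2 s.
At the end, for the whole second after the job is handed in: plate_a flat on the deck, within 9 mm of the stop and 10 mm of the centre line; plate_b level on the nest, within 11 mm along and 10 mm across; both within 7 deg; cover flat on plate_c within 12 mm each way, 8 deg; plate_c within 20 mm of its start; all released, at rest (x of plate_a in the frame of deck between -0.004 and 0.008 m and y of plate_a in the frame of deck between -0.01 and 0.01 m and z of plate_a in the frame of deck between -0.003 and 0.003 m and angle between the x axis of plate_a and the x axis of deck, either way round below 0.12 rad and contact force between each of the arm, the fingers and plate_a below 0.1 N and linear speed of each of plate_a, plate_b, cover below 0.02 m/s and x of plate_b in the frame of nest_seat between -0.011 and 0.011 m and y of plate_b in the frame of nest_seat between -0.01 and 0.01 m and z of plate_b in the frame of nest_seat between -0.003 and 0.003 m and angle between the x axis of plate_b and the x axis of nest, either way round below 0.12 rad and angle between each of plate_b, cover's own z axis and vertical below 0.06 rad and contact force between each of the arm, the fingers and plate_b below 0.1 N and x of cover in the frame of plate_c between -0.012 and 0.012 m and y of cover in the frame of plate_c between -0.012 and 0.012 m and z of cover in the frame of plate_c between 0.009 and 0.015 m and angle between the x axis of cover and the x axis of plate_c, either way round below 0.15 rad and contact force between each of the arm, the fingers and cover below 0.1 N and distance of plate_c from where it was at the start of the episode below 0.02 m); the robot touches nothing.
It fails at once if a bystander is moved more than 30 mm (distance of any of vial_left, vial_right, beaker, spatula from where it was at the start of the episode above 0.03 m).
It fails at once if a plate or the cover is dropped (falls at over 0.6 m/s with no finger on it) ((linear speed of plate_a above 0.6 m/s and contact force between the fingers and plate_a below 0.05 N) or (linear speed of plate_b above 0.6 m/s and contact force between the fingers and plate_b below 0.05 N) or (linear speed of cover above 0.6 m/s and contact force between the fingers and cover below 0.05 N)).
It also fails if it takes over 72 s, if anything falls off the work surface, if the arm or the gripper's body presses on something with over 40 N, if the wrist force passes 120 N, or if a joint passes its speed limit or range.

## Working session

There is one attempt and no reset: what is moved stays moved. The work goes in short steps, Python scripts to look and compute and a tool call to move; the robot and the scene stay as the last step left them, time stands still between calls to the robot, and variables do not carry over. Pictures are saved under pics/ and viewed, at most 10 in all, crops included, and the job is handed in when it is done.

Besides the shell and the picture viewer there is one more tool, called as name([rows], argument=value, ...), one row to a line, values as JSON. carry_out: Moves the arm, as the interface text tells. Its arguments: {"type":"object","properties":{"targets":{"type":"array"},"force":{"type":"number"}},"required":["targets"]}

```bash
mkdir -p pics; python3 - <<'E'
from station import bot, imaging
import cv2,numpy as np
np.set_printoptions(precision=4,suppress=True)
for n in("top","side"):
    im=imaging.read_camera(n); np.save(f"pics/{n}0.npy",im)
    cv2.imwrite(f"pics/{n}0.png",cv2.resize(im[:,:,::-1],(800,600),interpolation=cv2.INTER_CUBIC))
    c=imaging.calibration(n); print({k:v for k,v in c.items()})
o=bot.get_obs();print(o['eef_pos'],o['tool_rot'],o['t'],bot.pinch_z,o['gripper_width'])
E
```

```text
{'fx': 418.8235709612837, 'fy': 418.8235709612837, 'cx': 252.4449130907764, 'cy': 190.14664862302035, 'extrinsics': array([[-0.0059, -0.9999, -0.0145,  0.0549],
       [ 0.996 , -0.0072,  0.089 , -0.5588],
       [-0.0891, -0.014 ,  0.9959, -1.1943],
       [ 0.    ,  0.    ,  0.    ,  1.    ]])}
{'fx': 464.63300266264986, 'fy': 464.63300266264986, 'cx': 245.70169750820247, 'cy': 197.8088317269659, 'extrinsics': array([[ 0.9049, -0.4255,  0.0077, -0.4833],
       [ 0.2759,  0.6003,  0.7507, -0.2154],
       [-0.324 , -0.6772,  0.6607, -0.9099],
       [ 0.    ,  0.    ,  0.    ,  1.    ]])}
[0.1674 0.6534 0.2304] [-0.0001  0.1251  0.9921 -0.0008] 0.1 0.0187 0.9987339722041452
```

View pics/top0.png

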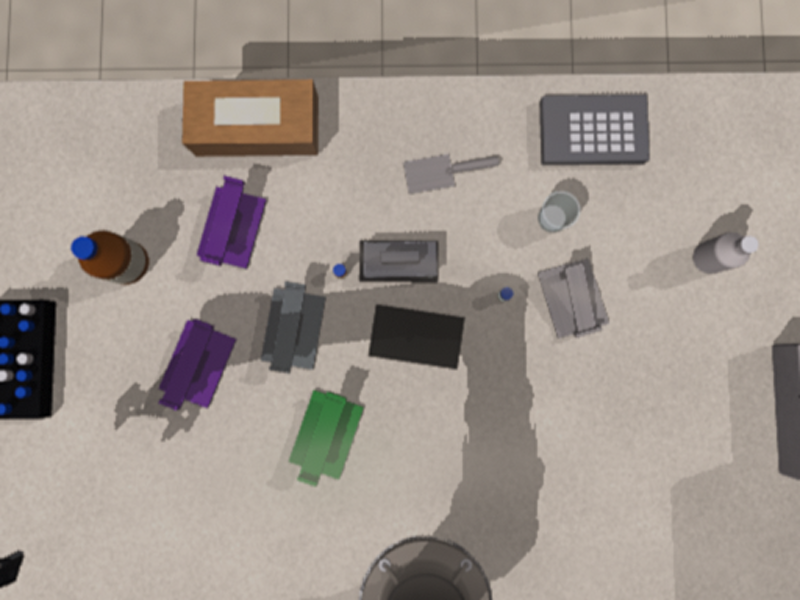

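View pics/side0.png

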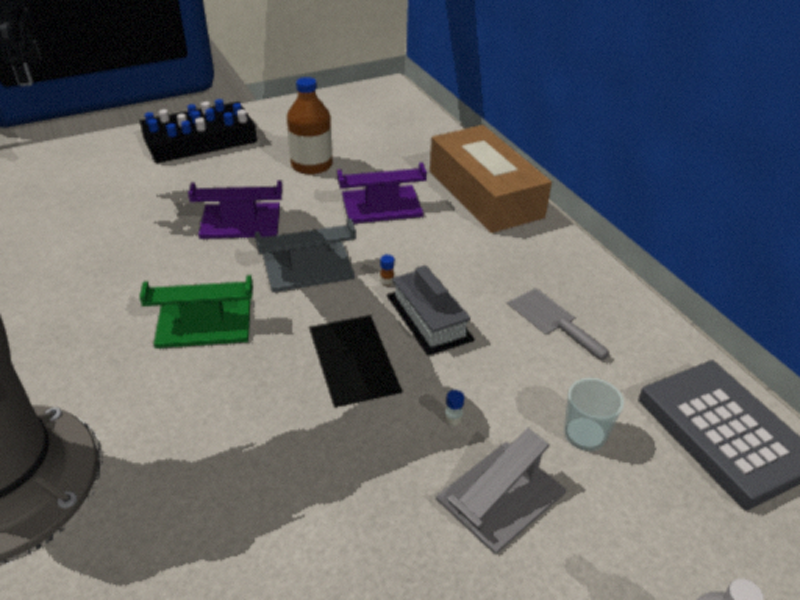

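Candidates in the top picture (800x600):
- Nest: grey at (293,328). The purple ones at (232,222) and (197,365) and the green one at (327,437) are decoys.
- Stand: grey at (572,297). 
- Cover and stack: (400,260). 
- Mat: black, (417,335); the other black shape is the base board under the stack.

Next I'll check these in one close crop.

```bash
python3 - <<'E'
import cv2,numpy as np
t=np.load("pics/top0.npy")[140:250,160:400,::-1]
t=cv2.resize(t,None,fx=3.3333,fy=3.3333,interpolation=cv2.INTER_CUBIC)
t=np.clip(t.astype(float)*1.5,0,255).astype(np.uint8)
cv2.imwrite("pics/crop0.png",t); print(t.shape)
E
cat > h.py <<'E'
import numpy as np, cv2
from scipy.spatial.transform import Rotation as R
from scipy.optimize import least_squares
from station import bot, imaging
np.set_printoptions(precision=4,suppress=True)
def proj(c,P):
    E=c["extrinsics"]; p=np.atleast_2d(P)@E[:3,:3].T+E[:3,3]
    return np.c_[c["cx"]+c["fx"]*p[:,0]/-p[:,2], c["cy"]-c["fy"]*p[:,1]/-p[:,2]]
def unproj(c,px,z):
    E=c["extrinsics"]; px=np.atleast_2d(px); z=np.broadcast_to(z,len(px))
    d=np.c_[(px[:,0]-c["cx"])/c["fx"],-(px[:,1]-c["cy"])/c["fy"],-np.ones(len(px))]@E[:3,:3]
    o=-E[:3,:3].T@E[:3,3]
    return o+d*((z-o[2])/d[:,2])[:,None]
def pose():
    o=bot.get_obs(); w,x,y,z=o["tool_rot"]
    return np.array(o["eef_pos"]),R.from_quat([x,y,z,w]),o
def fit(c,px,M,x0):   # M: model points (z world heights), fit x,y,yaw
    f=lambda v:(proj(c,np.c_[M[:,:2]@np.array([[np.cos(v[2]),np.sin(v[2])],[-np.sin(v[2]),np.cos(v[2])]])+v[:2],M[:,2]])-px).ravel()
    s=least_squares(f,x0); return s.x,np.abs(s.fun).max()
E
python3 - <<'E'
from h import *
c=imaging.calibration("top")
k=1.5625
for n,u,z in[("cover",(400,256),.084),("mat",(417,336),.003),("nest",(293,328),.065),("deck",(582,297),.055),("beaker",(553,218),.075),("vl",(340,270),.05),("vr",(507,294),.05)]:
    print(n,unproj(c,np.array(u)/k,z))
E
```

```text
(367, 800, 3)
cover [[0.6274 0.0401 0.084 ]]
mat [[0.4872 0.0094 0.003 ]]
nest [[0.5011 0.2336 0.065 ]]
deck [[ 0.5543 -0.2888  0.055 ]]
beaker [[ 0.6957 -0.2358  0.075 ]]
vl [[0.6076 0.1505 0.05  ]]
vr [[ 0.5612 -0.1542  0.05  ]]
```

View pics/crop0.png

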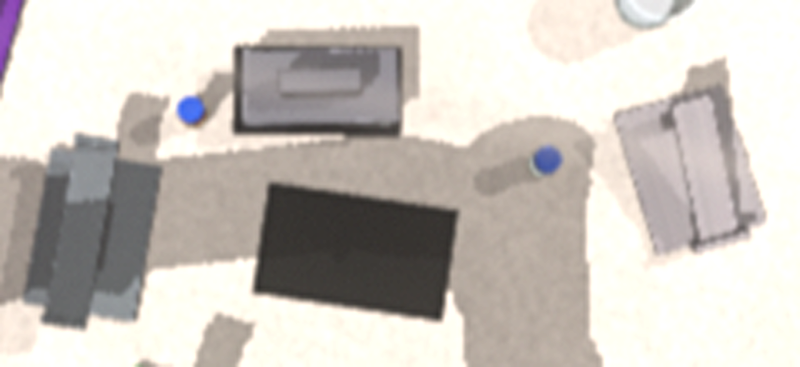

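```bash
cat >> h.py <<'E'
def rect(lx,ly,z): return np.array([[s*lx/2,t*ly/2,z] for s,t in((1,1),(1,-1),(-1,-1),(-1,1))])
def yawd(r): # world yaw (deg) of tool y axis
    v=r.as_matrix()[:,1]; return np.degrees(np.arctan2(v[1],v[0]))
def plan(goal,ydeg=None,per=4.5,P=None):
    """rows from present pose to goal TCP with tool y-axis at world yaw ydeg (mod 180)"""
    p,r,o=pose(); y=yawd(r) if P is None else P[1]; p=p if P is None else np.array(P[0])
    dy=0 if ydeg is None else -((ydeg-y+90)%180-90)   # tool yaw is opposite to world
    d=np.array(goal)-p; n=max(int(np.ceil(np.linalg.norm(d)*100/per)),int(np.ceil(abs(dy)/8.5)),1)
    rows=[]
    for i in range(n):
        a=np.radians(y-dy*i/n); ey=np.array([np.cos(a),np.sin(a),0]); ez=np.array([0,0,-1.]); ex=np.cross(ey,ez)
        rows.append([round(float(d@e)*100/n,2) for e in(ex,ey,ez)]+[round(dy/n,2)])
    print("n",n,"dyaw",round(dy,1)); print(rows)
E
python3 - <<'E'
from h import *
c=imaging.calibration("top")
cv=lambda L:np.array([((u+.5)/3.33333-.5+160,(v+.5)/3.33333-.5+140) for u,v in L])
# image-ccw? order matched to rect with local x ~ +y(left) for cover/mat
cov=cv([(278,97),(278,69),(361,66),(361,94)])   # tests below
print("handle",fit(c,cv([(279,96),(278,69),(361,66),(361,94)]),rect(.07,.02,.084),[.63,.04,np.pi/2]))
print("mat",fit(c,cv([(254,293),(270,184),(458,210),(442,320)]),rect(.17,.10,.003),[.49,0,np.pi/2]))
p,r,o=pose(); print(p,yawd(r),r.as_matrix()[:,0])
plan([.627,.04,.29],0)
w=imaging.calibration("wrist"); E=w["extrinsics"]; print("wristcam rel tool", r.inv().apply(-E[:3,:3].T@E[:3,3]-p), r.inv().apply(-E[2,:3]), w["fx"])
E
```

```text
handle (array([0.6269, 0.0413, 1.5922]), np.float64(0.6537487212601434))
mat (array([0.487 , 0.0108, 1.4225]), np.float64(0.5288839631188011))
[0.1674 0.6534 0.2304] 75.63200824141708 [-0.9687  0.2481 -0.0001]
n 18 dyaw 75.6
[[-3.32, -2.67, -0.33, np.float64(4.2)], [-3.51, -2.42, -0.33, np.float64(4.2)], [-3.67, -2.15, -0.33, np.float64(4.2)], [-3.82, -1.88, -0.33, np.float64(4.2)], [-3.95, -1.59, -0.33, np.float64(4.2)], [-4.05, -1.3, -0.33, np.float64(4.2)], [-4.14, -1.0, -0.33, np.float64(4.2)], [-4.2, -0.69, -0.33, np.float64(4.2)], [-4.24, -0.38, -0.33, np.float64(4.2)], [-4.26, -0.07, -0.33, np.float64(4.2)], [-4.25, 0.24, -0.33, np.float64(4.2)], [-4.22, 0.55, -0.33, np.float64(4.2)], [-4.17, 0.86, -0.33, np.float64(4.2)], [-4.1, 1.16, -0.33, np.float64(4.2)], [-4.0, 1.46, -0.33, np.float64(4.2)], [-3.88, 1.75, -0.33, np.float64(4.2)], [-3.74, 2.03, -0.33, np.float64(4.2)], [-3.59, 2.3, -0.33, np.float64(4.2)]]
wristcam rel tool [ 0.0821  0.001  -0.1432] [-0.3204 -0.0004  0.9473] 275.11758039898734
```

carry_out([
  [-3.3, -2.7, -0.3, 4.2, 1],
  [-3.5, -2.4, -0.3, 4.2, 1],
  [-3.7, -2.1, -0.3, 4.2, 1],
  [-3.8, -1.9, -0.3, 4.2, 1],
  [-4, -1.6, -0.3, 4.2, 1],
  [-4, -1.3, -0.3, 4.2, 1],
  [-4.1, -1, -0.3, 4.2, 1],
  [-4.2, -0.7, -0.3, 4.2, 1],
  [-4.2, -0.4, -0.3, 4.2, 1],
  [-4.2, -0.1, -0.3, 4.2, 1],
  [-4.2, 0.2, -0.3, 4.2, 1],
  [-4.2, 0.6, -0.3, 4.2, 1],
], force=40)

```text
t: 1.3
eef_pos: [0.4727, 0.2449, 0.2673]
tool_rot: [-0.0, 0.537, 0.844, -0.0]
contact_force: [0.3, 0.7, -0.0]
gripper_width: 1.0
grasp_force: 0.0
```

carry_out([
  [-4.2, 0.9, -0.3, 4.2, 1],
  [-4.1, 1.2, -0.3, 4.2, 1],
  [-4, 1.5, -0.3, 4.2, 1],
  [-3.9, 1.7, -0.3, 4.2, 1],
  [-3.7, 2, -0.3, 4.2, 1],
  [-3.6, 2.3, -0.3, 4.2, 1],
  [0, 0, 0, 0, 1],
  [0, 0, 0, 0, 1],
  [0, 0, 0, 0, 1],
])

```text
t: 2.2
eef_pos: [0.6253, 0.0438, 0.2847]
tool_rot: [-0.001, 0.706, 0.708, -0.0]
contact_force: [0.0, 0.7, -0.2]
gripper_width: 0.998
grasp_force: 0.0
```

```bash
python3 - <<'E'
from h import *
p,r,o=pose(); print(p,yawd(r),o['t'],o['q'])
im=imaging.read_camera("wrist"); np.save("pics/w1.npy",im)
import pickle; pickle.dump(imaging.calibration("wrist"),open("pics/w1.pkl","wb"))
im=np.clip(cv2.resize(im[:,:,::-1],(800,600),interpolation=cv2.INTER_CUBIC)*1.3,0,255).astype(np.uint8)
cv2.imwrite("pics/w1.png",im)
E
```

```text
[0.6253 0.0438 0.2847] 0.15382366259729693 2.2 [-0.5884  0.3908  0.5688  1.643  -0.2251  1.1751  0.0365]
```

View pics/w1.png

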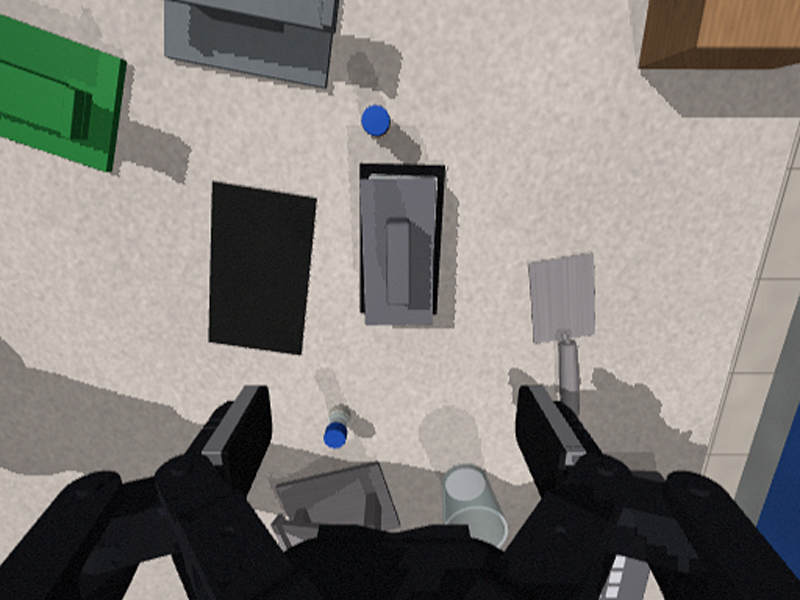

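The wrist picture shows the handle at (398,261), the lid at (399,252), the mat at (260,268) and the vials at (376,121) and (337,432).

```bash
python3 - <<'E'
from h import *
import pickle
c=pickle.load(open("pics/w1.pkl","rb"))
s=lambda L:(np.array(L)+.5)/1.5625-.5
print("handle",fit(c,s([(387,219),(409,219),(409,305),(388,303)]),rect(.07,.02,.084),[.63,.04,1.57]))
print("lid",fit(c,s([(361,179),(436,178),(434,325),(366,326)]),rect(.134,.064,.048),[.63,.04,1.57]))
print("mat",fit(c,s([(213,182),(316,198),(302,355),(209,342)]),rect(.17,.10,.003),[.49,0,1.57]))
print(unproj(c,s([(376,120),(336,436)]),.05))
E
```

```text
handle (array([0.6297, 0.0448, 1.5804]), np.float64(1.2004194797904688))
lid (array([0.631 , 0.0424, 1.5889]), np.float64(0.2642822383184864))
mat (array([0.4893, 0.0127, 1.4209]), np.float64(0.4829751237360824))
[[ 0.6112  0.1553  0.05  ]
 [ 0.5668 -0.1479  0.05  ]]
```

carry_out([
  [-0.1, 0.4, 4.5, -0.8, 1],
  [0, 0, 4.5, 0, 1],
  [0, 0, 4.5, 0, 1],
  [0, 0, 4, 0, 0.2],
  [0, 0, 3, 0, 0],
  [0, 0, 2.3, 0, -0.2],
  [0, 0, 0, 0, -0.3],
  [0, 0, 0, 0, -1],
  [0, 0, 0, 0, -1],
  [0, 0, 0, 0, -1],
  [0, 0, 0, 0, -1],
])

```text
t: 3.35
eef_pos: [0.6306, 0.0415, 0.0584]
tool_rot: [0.0, 0.702, 0.712, 0.001]
contact_force: [-0.1, 0.5, -0.1]
gripper_width: 0.224
grasp_force: 42.1
```

carry_out([
  [0, 0, -1, 0, -1],
  [0, 0, -2.5, 0, -1],
  [0, 0, -3, 0, -1],
  [-0.7, -3.5, -1.5, 0, -1],
  [-0.8, -3.6, 0, 0, -1],
  [-0.7, -3.5, 0, 0, -1],
  [-0.8, -3.6, 0, 0, -1],
  [0, 0, 0, 4.7, -1],
  [0, 0, 2.5, 4.7, -1],
  [0, 0, 4, 0, -1],
  [0, 0, 3, 0, -1],
  [0, 0, 1.5, 0, -1],
])

```text
t: 4.55
eef_pos: [0.4876, 0.0093, 0.026]
tool_rot: [-0.001, 0.758, 0.652, -0.001]
contact_force: [-0.1, 0.1, -0.7]
gripper_width: 0.225
grasp_force: 42.2
```

carry_out([
  [0, 0, 0.5, 0, -1],
  [0, 0, 0.4, 0, -1],
  [0, 0, 0.1, 0, -1],
  [0, 0, 0, 0, -1],
])

```text
t: 4.95
eef_pos: [0.4893, 0.0093, 0.0182]
tool_rot: [0.0, 0.758, 0.652, 0.001]
contact_force: [-0.0, -0.1, -1.7]
gripper_width: 0.229
grasp_force: 42.3
```

carry_out([
  [0, 0, 0.2, 0, -1],
  [0, 0, 0.1, 0, -1],
  [0, 0, 0, 0, -1],
])

```text
t: 5.25
eef_pos: [0.4894, 0.0093, 0.018]
tool_rot: [-0.001, 0.758, 0.652, 0.002]
contact_force: [-12.7, 1.1, 47.2]
gripper_width: 0.227
grasp_force: 49.0
```

carry_out([
  [0, 0, -0.3, 0, -1],
  [0, 0, 0, 0, 0],
  [0, 0, 0, 0, 1],
  [0, 0, 0, 0, 1],
  [0, 0, 0, 0, 1],
  [0, 0, -2, 0, 1],
  [0, 0, -4, 0, 1],
  [0, 0, -5, 0, 1],
  [0, 0, -5, 0, 1],
  [0, 0, -5, 0, 1],
])

```text
t: 6.25
eef_pos: [0.4879, 0.0089, 0.2289]
tool_rot: [-0.0, 0.758, 0.652, -0.001]
contact_force: [0.8, 1.3, 1.1]
gripper_width: 0.998
grasp_force: 0.0
```

```bash
python3 - <<'E'
from h import *
p,r,o=pose(); print(p,yawd(r))
plan([.59,.0,.24],1)
E
```

```text
[0.4879 0.0089 0.2289] -8.596886026967242
n 3 dyaw -9.6
[[0.21, 3.41, -0.37, np.float64(-3.2)], [0.02, 3.42, -0.37, np.float64(-3.2)], [-0.17, 3.41, -0.37, np.float64(-3.2)]]
```

carry_out([
  [0.6, 3.8, -0.4, -3.2, 1],
  [0.5, 3.8, -0.4, -3.2, 1],
  [0.3, 3.8, -0.4, -3.2, 1],
  [0, 2, 0, 0, 1],
  [0, 0, 0, 0, 1],
  [0, 0, 0, 0, 1],
])

```text
t: 6.85
eef_pos: [0.6225, 0.0124, 0.2384]
tool_rot: [-0.0, 0.701, 0.713, -0.001]
contact_force: [0.2, 0.5, 0.1]
gripper_width: 1.003
grasp_force: 0.0
```

```bash
cat > snap.py <<'E'
from h import *; import pickle,sys
n=sys.argv[1]; p,r,o=pose(); c=imaging.calibration("wrist"); im=imaging.read_camera("wrist")
np.save(f"pics/{n}.npy",im); pickle.dump(c,open(f"pics/{n}.pkl","wb")); print(p,yawd(r),o['t'])
E
python3 snap.py st; python3 - <<'E'
from h import *
plan([.555,-.26,.26],1)
E
```

```text
[0.6225 0.0124 0.2384] 0.98782763287969 6.85
n 7 dyaw -0.0
[[-3.87, -1.03, -0.31, np.float64(-0.0)], [-3.87, -1.03, -0.31, np.float64(-0.0)], [-3.87, -1.03, -0.31, np.float64(-0.0)], [-3.87, -1.03, -0.31, np.float64(-0.0)], [-3.87, -1.03, -0.31, np.float64(-0.0)], [-3.87, -1.03, -0.31, np.float64(-0.0)], [-3.87, -1.03, -0.31, np.float64(-0.0)]]
```

carry_out([
  [-3.9, -1, -0.3, 0, 1],
  [-3.9, -1, -0.3, 0, 1],
  [-3.9, -1, -0.3, 0, 1],
  [-3.9, -1, -0.3, 0, 1],
  [-3.9, -1, -0.3, 0, 1],
  [-3.9, -1, -0.3, 0, 1],
  [-3.9, -1, -0.3, 0, 1],
  [0, 0, 0, 0, 1],
  [0, 0, 0, 0, 1],
])

```text
t: 7.8
eef_pos: [0.5567, -0.2622, 0.2604]
tool_rot: [-0.0, 0.702, 0.712, 0.0]
contact_force: [0.5, 0.9, -0.4]
gripper_width: 1.003
grasp_force: 0.0
```

```bash
python3 snap.py stand; python3 - <<'E'
from h import *
plan([.49,.21,.26],1)
a=np.load("pics/st.npy");b=np.load("pics/stand.npy")
f=lambda im:np.clip(cv2.resize(im[:,:,::-1],(800,600),interpolation=cv2.INTER_CUBIC)*1.3,0,255).astype(np.uint8)
cv2.imwrite("pics/st.png",f(a));cv2.imwrite("pics/stand.png",f(b))
E
```

```text
[ 0.5567 -0.2622  0.2604] 0.8467935421183604 7.8
n 11 dyaw 0.0
[[4.29, -0.54, 0.0, np.float64(0.0)], [4.29, -0.54, 0.0, np.float64(0.0)], [4.29, -0.54, 0.0, np.float64(0.0)], [4.29, -0.54, 0.0, np.float64(0.0)], [4.29, -0.54, 0.0, np.float64(0.0)], [4.29, -0.54, 0.0, np.float64(0.0)], [4.29, -0.54, 0.0, np.float64(0.0)], [4.29, -0.54, 0.0, np.float64(0.0)], [4.29, -0.54, 0.0, np.float64(0.0)], [4.29, -0.54, 0.0, np.float64(0.0)], [4.29, -0.54, 0.0, np.float64(0.0)]]
```

View pics/stand.png

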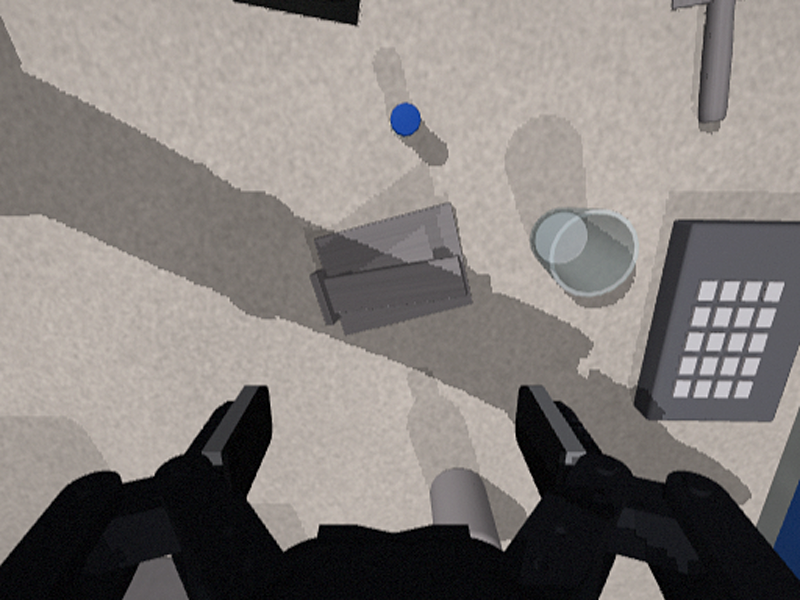

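View pics/st.png

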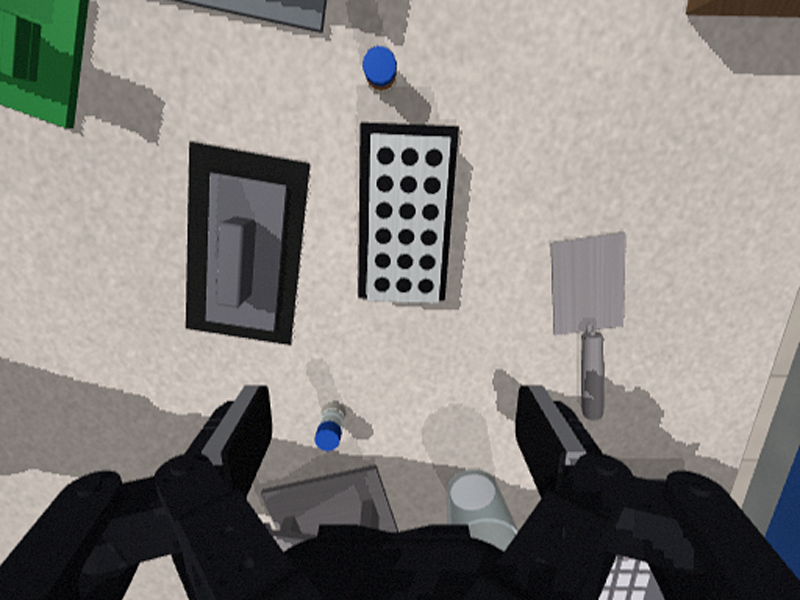

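```bash
python3 - <<'E'
from h import *
import pickle
s=lambda L:(np.array(L)+.5)/1.5625-.5
c=pickle.load(open("pics/st.pkl","rb"))
print("plate_a",fit(c,s([(370,133),(450,136),(441,302),(366,299)]),rect(.13,.06,.042),[.63,.04,1.57]))
wells=[(385,156),(434,157),(426,286),(382,284)]
print("wells z.042",unproj(c,s(wells),.042), unproj(c,s(wells),.042).mean(0))
print("cover handle on mat",fit(c,s([(230,217),(255,222),(241,306),(217,303)]),rect(.07,.02,.045),[.489,.01,1.42]))
print("cover lid on mat",fit(c,s([(209,172),(286,184),(275,332),(206,321)]),rect(.134,.064,.009),[.489,.01,1.42]))
c=pickle.load(open("pics/stand.pkl","rb"))
# order (+,+),(+,-),(-,-),(-,+): x right, y up in the image
foot=s([(453,205),(472,303),(345,334),(315,238)])
print("foot",fit(c,foot,rect(.13,.10,.008),[.55,-.29,.2]))
t=np.radians(20)
D=np.array([[x*np.cos(t),y,.055+x*np.sin(t)] for x,y in[(.058,.017),(.058,-.017)]])
print("deck end",unproj(c,s([(463,256),(468,297)]),.055+.058*np.sin(t)))
print("foot+deck",fit(c,np.r_[foot,s([(463,256),(468,297)])],np.r_[rect(.13,.10,.008),D],[.55,-.29,.2]))
r=fit(c,np.r_[foot,s([(463,256),(468,297)])],np.r_[rect(.13,.10,.008),D],[.55,-.29,.2])[0]
S=np.array([[x*np.cos(t)-z*np.sin(t),y,.055+x*np.sin(t)+z*np.cos(t)] for x,y,z in[(-.066,.017,.0),(-.066,-.017,0),(-.066,.017,.008),(-.066,-.017,.008)]])
co,si=np.cos(r[2]),np.sin(r[2]); Q=S.copy();Q[:,0]=r[0]+co*S[:,0]-si*S[:,1];Q[:,1]=r[1]+si*S[:,0]+co*S[:,1]
print("stop px800",(proj(c,Q)+.5)*1.5625-.5)
E
```

```text
plate_a (array([0.6326, 0.0462, 1.5575]), np.float64(1.0840946358018755))
wells z.042 [[ 0.6151  0.0955  0.042 ]
 [ 0.6518  0.0955  0.042 ]
 [ 0.65   -0.0053  0.042 ]
 [ 0.6138 -0.0043  0.042 ]] [0.6327 0.0453 0.042 ]
cover handle on mat (array([0.4961, 0.0118, 1.3308]), np.float64(1.8312032987253417))
cover lid on mat (array([0.4906, 0.0092, 1.4316]), np.float64(0.7758844821469211))
foot (array([ 0.5601, -0.283 ,  0.2581]), np.float64(1.2446787154562742))
deck end [[ 0.6115 -0.2516  0.0748]
 [ 0.6178 -0.2851  0.0748]]
foot+deck (array([ 0.5609, -0.2827,  0.2569]), np.float64(1.8729448157132538))
stop px800 [[325.0729 276.9684]
 [335.7536 311.6572]
 [320.7944 279.9648]
 [331.7818 315.1894]]
```

carry_out([
  [4.3, -0.5, 0, 0, 1],
  [4.3, -0.5, 0, 0, 1],
  [4.3, -0.5, 0, 0, 1],
  [4.3, -0.5, 0, 0, 1],
  [4.3, -0.5, 0, 0, 1],
  [4.3, -0.5, 0, 0, 1],
  [4.3, -0.5, 0, 0, 1],
  [4.3, -0.5, 0, 0, 1],
  [4.3, -0.5, 0, 0, 1],
  [4.3, -0.5, 0, 0, 1],
  [4.3, -0.5, 0, 0, 1],
  [0, 0, 0, 0, 1],
])

```text
t: 9.05
eef_pos: [0.4915, 0.2196, 0.2598]
tool_rot: [-0.001, 0.696, 0.718, 0.0]
contact_force: [-0.0, 0.8, -0.2]
gripper_width: 1.0
grasp_force: 0.0
```

```bash
python3 snap.py nest; python3 - <<'E'
from h import *
plan([.63,.042,.12],1)
f=lambda im:np.clip(cv2.resize(im[:,:,::-1],(800,600),interpolation=cv2.INTER_CUBIC)*1.8,0,255).astype(np.uint8)
cv2.imwrite("pics/nest.png",f(np.load("pics/nest.npy")))
E
```

```text
[0.4915 0.2196 0.2598] 1.806771968500184 9.05
n 6 dyaw 0.6
[[-2.96, 2.21, 2.33, np.float64(0.1)], [-2.95, 2.22, 2.33, np.float64(0.1)], [-2.95, 2.22, 2.33, np.float64(0.1)], [-2.95, 2.23, 2.33, np.float64(0.1)], [-2.94, 2.23, 2.33, np.float64(0.1)], [-2.94, 2.24, 2.33, np.float64(0.1)]]
```

View pics/nest.png

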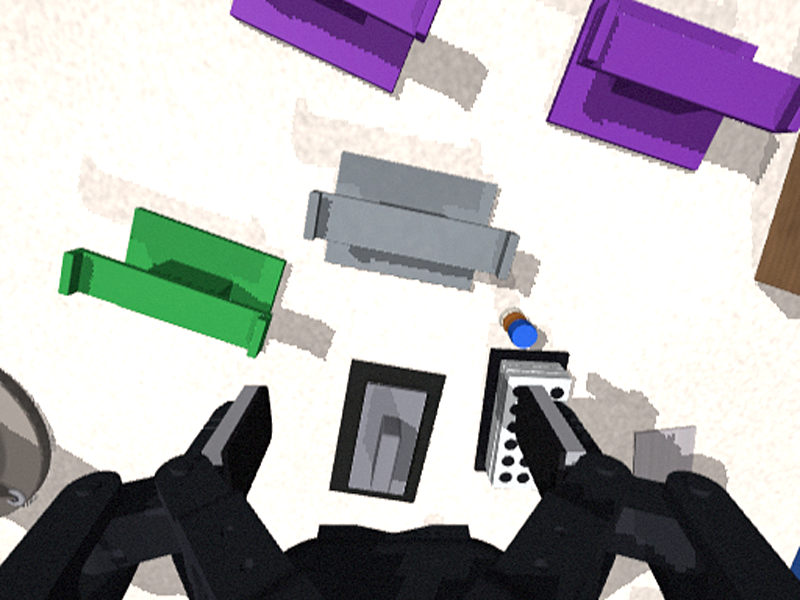

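```bash
python3 - <<'E'
from h import *
import pickle
s=lambda L:(np.array(L)+.5)/1.5625-.5
c=pickle.load(open("pics/nest.pkl","rb"))
q=unproj(c,s([(308,191),(305,236),(513,280),(517,233)]),.077); d=q[3]-q[0]; e=q[2]-q[1]
print("nest stops",q,q.mean(0),np.degrees(np.arctan2(d[1],d[0])),np.degrees(np.arctan2(e[1],e[0])),np.linalg.norm(d))
q=unproj(c,s([(344,152),(496,185),(472,290),(326,262)]),.006); print("nest foot",q,q.mean(0))
c=pickle.load(open("pics/stand.pkl","rb"));t=np.sin(np.radians(20))
lo,hi=.055-.066*t,.055+.058*t
q=unproj(c,s([(327,276),(463,256),(339,319),(468,297)]),[lo,hi,lo,hi])
for a,b in((0,1),(2,3)):
    d=q[b]-q[a]; print("deck edge",q[a],q[b],np.linalg.norm(d),np.degrees(np.arctan2(d[1],d[0])))
print("deck origin est", q.mean(0)+ np.r_[.004*np.cos(np.radians(20))*np.array([.97,.25]),0])
E
```

```text
nest stops [[0.4272 0.277  0.077 ]
 [0.4238 0.2436 0.077 ]
 [0.5863 0.2141 0.077 ]
 [0.5848 0.251  0.077 ]] [0.5055 0.2464 0.077 ] -9.33451850541345 -10.294771697266897 0.15978458004358684
nest foot [[0.4459 0.3055 0.006 ]
 [0.5815 0.282  0.006 ]
 [0.5689 0.1835 0.006 ]
 [0.4285 0.2066 0.006 ]] [0.5062 0.2444 0.006 ]
deck edge [ 0.4983 -0.2811  0.0324] [ 0.6115 -0.2516  0.0748] 0.12439913831733558 14.590637025972045
deck edge [ 0.508  -0.3221  0.0324] [ 0.6178 -0.2851  0.0748] 0.12333454915095973 18.59353738357979
deck origin est [ 0.5626 -0.284   0.0536]
```

carry_out([
  [-3, 2.3, 2, 0, 1],
  [-3, 2.3, 2, 0, 1],
  [-3, 2.2, 2.5, 0, 1],
  [-3, 2.2, 2.5, 0, 1],
  [-3, 2.3, 2.5, 0, 1],
  [-2.8, 2.3, 2.5, 2.5, 1],
  [0, 0, 0, 0, 1],
  [0, 0, 0, 0, 1],
], force=40)

```text
t: 9.9
eef_pos: [0.6331, 0.0339, 0.1195]
tool_rot: [-0.0, 0.717, 0.697, -0.001]
contact_force: [-0.1, 0.9, 0.1]
gripper_width: 1.002
grasp_force: 0.0
```

```bash
python3 - <<'E'
from h import *
p,r,o=pose(); print(p,yawd(r)); plan([.6327,.0455,.027],-0.7)
E
```

```text
[0.6331 0.0339 0.1195] -1.5634144355303756
n 3 dyaw -0.9
[[0.39, -0.03, 3.08, np.float64(-0.29)], [0.39, -0.02, 3.08, np.float64(-0.29)], [0.39, -0.02, 3.08, np.float64(-0.29)]]
```

carry_out([
  [1.2, 0, 2, -0.9, 1],
  [0, 0, 2.5, 0, 1],
  [0, 0, 2.5, 0, 1],
  [0, 0, 1.5, 0, 1],
  [0, 0, 0.7, 0, 1],
  [0, 0, 0, 0, 1],
  [0, 0, 0, 0, 1],
])

```text
t: 10.6
eef_pos: [0.6349, 0.0472, 0.0294]
tool_rot: [0.0, 0.711, 0.704, 0.001]
contact_force: [0.2, -0.2, -0.6]
gripper_width: 1.001
grasp_force: 0.0
```

carry_out([
  [-0.1, -0.2, 0.2, 0, 1],
  [0, 0, 0, 0, 0.5],
  [0, 0, 0, 0, 0.3],
  [0, 0, 0, 0, -1],
  [0, 0, 0, 0, -1],
  [0, 0, 0, 0, -1],
])

```text
t: 11.2
eef_pos: [0.6324, 0.046, 0.027]
tool_rot: [0.0, 0.711, 0.704, 0.0]
contact_force: [-1.6, 0.4, 5.4]
gripper_width: 0.69
grasp_force: 44.2
```

carry_out([
  [0, 0, -0.5, 0, -1],
  [0, 0, -1, 0, -1],
  [0, 0, -2, 0, -1],
  [0, 0, -2.5, 0, -1],
  [0, 0, -2.5, 0, -1],
  [0, 0, -2.5, 0, -1],
  [0, 0, -1, 0, -1],
  [0, 0, 0, 0, -1],
  [0, 0, 0, 0, -1],
])

```text
t: 12.1
eef_pos: [0.6315, 0.0462, 0.1454]
tool_rot: [-0.0, 0.711, 0.704, -0.0]
contact_force: [-0.8, 1.0, -2.5]
gripper_width: 0.685
grasp_force: 43.8
```

```bash
python3 snap.py lift; python3 - <<'E'
from h import *
im=imaging.read_camera("side")
a=cv2.resize(np.load("pics/lift.npy")[100:340,100:420,::-1],(400,300)); b=cv2.resize(im[100:292,156:412,::-1],(400,300),interpolation=cv2.INTER_CUBIC)
cv2.imwrite("pics/lift.png",np.clip(np.hstack([a,b])*1.4,0,255).astype(np.uint8))
plan([.561,-.284,.15],-75)
E
```

```text
[0.6315 0.0462 0.1454] -0.5597680053352605 12.1
n 9 dyaw 74.4
[[-3.68, -0.74, -0.06, np.float64(8.27)], [-3.74, -0.21, -0.06, np.float64(8.27)], [-3.74, 0.33, -0.06, np.float64(8.27)], [-3.65, 0.87, -0.06, np.float64(8.27)], [-3.49, 1.38, -0.06, np.float64(8.27)], [-3.25, 1.87, -0.06, np.float64(8.27)], [-2.95, 2.32, -0.06, np.float64(8.27)], [-2.58, 2.72, -0.06, np.float64(8.27)], [-2.17, 3.06, -0.06, np.float64(8.27)]]
```

View pics/lift.png

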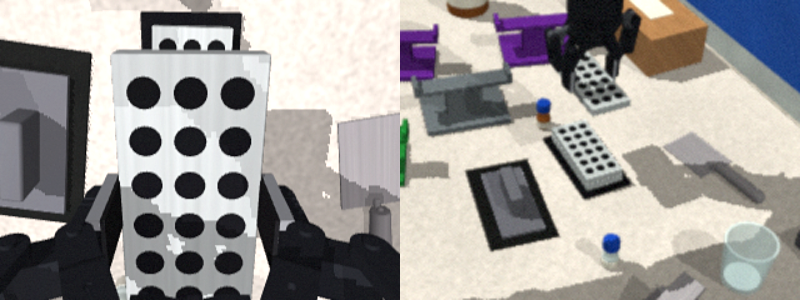

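```bash
python3 - <<'E'
from h import *
import pickle
c=pickle.load(open("pics/lift.pkl","rb")); p,r,o=pose()
im=np.load("pics/lift.npy")
for z in(.158,.161):
    q=unproj(c,[(188,141.6),(316,141.6)],z); print(r.inv().apply(q-p), np.linalg.norm(q[1]-q[0]))
    m=unproj(c,[(100+190*.8,100+92*.8),(100+190*.8,100+226*.8)],z); print(" wells col",r.inv().apply(m-p))
E
```

```text
[[ 0.0648 -0.0289 -0.0132]
 [ 0.0648  0.0314 -0.0133]] 0.06034056485990121
 wells col [[ 0.0492  0.0013 -0.0133]
 [-0.0129  0.0014 -0.0132]]
[[ 0.0652 -0.0282 -0.0162]
 [ 0.0652  0.0307 -0.0163]] 0.05895435392112268
 wells col [[ 0.05    0.0013 -0.0163]
 [-0.0107  0.0013 -0.0162]]
```

carry_out([
  [-3.7, -0.7, 0, 8.3, -1],
  [-3.7, -0.2, 0, 8.3, -1],
  [-3.7, 0.3, 0, 8.3, -1],
  [-3.7, 0.9, 0, 8.3, -1],
  [-3.5, 1.4, 0, 8.3, -1],
  [-3.3, 1.9, 0, 8.3, -1],
  [-2.9, 2.3, 0, 8.3, -1],
  [-2.6, 2.7, 0, 8.3, -1],
  [-2.2, 3.1, 0, 8, -1],
  [0, 0, 0, 0, -1],
  [0, 0, 0, 0, -1],
  [0, 0, 0, 0, -1],
])

```text
t: 13.4
eef_pos: [0.5617, -0.2832, 0.1452]
tool_rot: [-0.001, 0.991, 0.132, -0.001]
contact_force: [0.4, -0.1, -2.1]
gripper_width: 0.688
grasp_force: 44.0
```

```bash
python3 - <<'E'
from h import *
p,r,o=pose(); print(p,yawd(r),o['contact_force'],o['q'])
E
```

```text
[ 0.5617 -0.2832  0.1452] -74.83919517133735 [ 0.4244 -0.095  -2.105 ] [-0.2168  0.6398  0.8494  1.7877 -0.5704  0.9811 -0.4399]
```

carry_out([
  [0.1, 0, 2.5, 0, -1],
  [0, 0, 2.5, 0, -1],
  [0, 0, 1.5, 0, -1],
  [0, 0, 0.6, 0, -1],
  [0, 0, 0.4, 0, -1],
  [0, 0, 0.4, 0, -1],
  [0, 0, 0.3, 0, -1],
], force=25)

```text
t: 14.1
eef_pos: [0.5626, -0.2849, 0.0656]
tool_rot: [0.0, 0.991, 0.131, 0.0]
contact_force: [-3.9, 2.7, 6.0]
gripper_width: 0.688
grasp_force: 45.3
```

carry_out([
  [0, 0, 0.3, 0, -1],
  [0, 0, 0.3, 0, -1],
  [0, 0, 0.2, 0, -1],
  [0, 0, 0, 0, -1],
])

```text
t: 14.5
eef_pos: [0.5621, -0.2852, 0.0577]
tool_rot: [0.0, 0.991, 0.13, 0.0]
contact_force: [-5.1, 1.3, 4.8]
gripper_width: 0.685
grasp_force: 45.8
```

carry_out([
  [0, 0, 0.2, 0, -1],
  [0, 0, 0.2, 0, -1],
  [0, 0, 0.1, 0, -1],
  [0, 0, 0, 0, -1],
])

```text
t: 14.9
eef_pos: [0.5622, -0.2851, 0.0534]
tool_rot: [-0.0, 0.991, 0.13, 0.0]
contact_force: [-7.3, 2.5, 10.7]
gripper_width: 0.69
grasp_force: 46.7
```

```bash
python3 snap.py dk; python3 - <<'E'
from h import *
im=imaging.read_camera("side")
a=cv2.resize(np.load("pics/dk.npy")[60:360,60:460,::-1],(400,300)); b=cv2.resize(im[250:370,250:410,::-1],(400,300),interpolation=cv2.INTER_CUBIC)
cv2.imwrite("pics/dk.png",np.clip(np.hstack([a,b])*1.4,0,255).astype(np.uint8))
E
```

```text
[ 0.5622 -0.2851  0.0534] -75.0095150399439 14.9
```

View pics/dk.png

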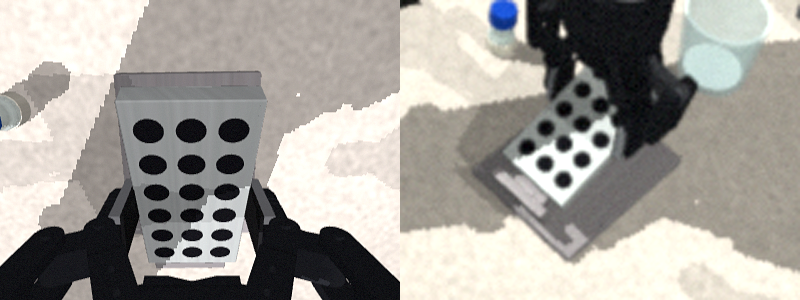

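carry_out([
  [-0.1, 0, 0.1, 0, -1],
  [-0.1, 0, 0.1, 0, -1],
  [-0.1, 0, 0.1, 0, -1],
  [0, 0, 0, 0, -1],
])

```text
t: 15.4
eef_pos: [0.5622, -0.2852, 0.0533]
tool_rot: [-0.001, 0.991, 0.131, 0.003]
contact_force: [-6.9, 9.6, 30.6]
gripper_width: 0.692
grasp_force: 48.9
```

carry_out([
  [0, 0, -0.3, 0, -1],
  [-0.2, 0, 0.05, 0, -1],
  [-0.2, 0, 0.05, 0, -1],
  [-0.2, 0, 0.05, 0, -1],
  [0, 0, 0, 0, -1],
])

```text
t: 15.9
eef_pos: [0.5549, -0.2876, 0.0507]
tool_rot: [0.001, 0.991, 0.131, 0.001]
contact_force: [0.4, 0.7, 5.8]
gripper_width: 0.689
grasp_force: 46.2
```

carry_out([
  [-0.1, 0, 0.03, 0, -1],
  [-0.1, 0, 0.03, 0, -1],
  [0, 0, 0, 0, -1],
])

```text
t: 16.2
eef_pos: [0.5549, -0.2876, 0.0507]
tool_rot: [0.001, 0.991, 0.131, 0.003]
contact_force: [3.7, 2.6, 9.0]
gripper_width: 0.691
grasp_force: 46.4
```

carry_out([
  [0.05, 0, 0, 0, -1],
  [0, 0, 0, 0, 0.7],
  [0, 0, 0, 0, 1],
  [0, 0, 0, 0, 1],
  [0, 0, 0, 0, 1],
  [0, 0, -1.5, 0, 1],
  [0, 0, -3, 0, 1],
  [0, 0, -4, 0, 1],
  [0, 0, -4, 0, 1],
  [0, 0, -4, 0, 1],
  [0, 0, -4, 0, 1],
  [0, 0, 0, 0, 1],
])

```text
t: 17.4
eef_pos: [0.5542, -0.2898, 0.2609]
tool_rot: [0.003, 0.991, 0.13, 0.004]
contact_force: [0.3, -0.8, 0.1]
gripper_width: 0.999
grasp_force: 0.0
```

```bash
python3 snap.py rel; python3 - <<'E'
from h import *
im=imaging.read_camera("side")
a=cv2.resize(np.load("pics/rel.npy")[60:300,60:460,::-1],(500,300)); b=cv2.resize(im[250:370,250:370,::-1],(300,300),interpolation=cv2.INTER_CUBIC)
cv2.imwrite("pics/rel.png",np.clip(np.hstack([a,b])*1.4,0,255).astype(np.uint8))
plan([.63,.02,.22],0)
E
```

```text
[ 0.5542 -0.2898  0.2609] -75.03641177675074 17.4
n 9 dyaw -75.0
[[1.72, -3.08, 0.4, np.float64(-8.33)], [2.14, -2.8, 0.4, np.float64(-8.33)], [2.53, -2.46, 0.4, np.float64(-8.33)], [2.86, -2.06, 0.4, np.float64(-8.33)], [3.12, -1.63, 0.4, np.float64(-8.33)], [3.33, -1.16, 0.4, np.float64(-8.33)], [3.46, -0.66, 0.4, np.float64(-8.33)], [3.52, -0.16, 0.4, np.float64(-8.33)], [3.5, 0.36, 0.4, np.float64(-8.33)]]
```

View pics/rel.png

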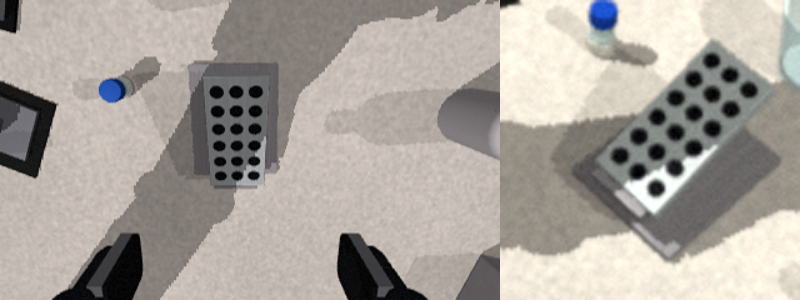

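Plate A lies flat on the deck, its lower end at the stop at (237,187). I'll check it numerically, relative to the foot.

```bash
python3 - <<'E'
from h import *
import pickle
c=pickle.load(open("pics/rel.pkl","rb"))
s=lambda L:(np.array(L,float)+.5)/1.25-.5+60
t=np.radians(20)
# wells corner centres: top L,R then bottom R,L ; local x uphill = image up, y left
P=np.array([[x*np.cos(t)-.012*np.sin(t),y,.055+x*np.sin(t)+.012*np.cos(t)] for x,y in[(.065,.03),(.065,-.03),(-.065,-.03),(-.065,.03)]])
print("plate(as if centred at deck origin)",fit(c,s([(205,76),(270,75),(264,187),(212,186)]),P,[.56,-.28,.26]))
print("foot",fit(c,s([(189,65),(278,64),(276,172),(190,175)]),rect(.13,.10,.008),[.56,-.28,.26]))
E
```

```text
plate(as if centred at deck origin) (array([ 0.5592, -0.2873,  0.2643]), np.float64(1.2463932441052918))
foot (array([ 0.5581, -0.2824,  0.2629]), np.float64(2.2779511176860296))
```

carry_out([
  [1.8, -3, 0.4, -8.3, 1],
  [2.2, -2.8, 0.4, -8.3, 1],
  [2.6, -2.4, 0.4, -8.3, 1],
  [2.9, -2, 0.4, -8.3, 1],
  [3.1, -1.6, 0.4, -8.3, 1],
  [3.3, -1.1, 0.4, -8.3, 1],
  [3.5, -0.6, 0.4, -8.3, 1],
  [3.5, -0.1, 0.4, -8.3, 1],
  [3.5, 0.4, 0.4, -8.3, 1],
  [0, 0, 0, 0, 1],
  [0, 0, 0, 0, 1],
  [0, 0, 0, 0, 1],
])

```text
t: 18.7
eef_pos: [0.6348, 0.0167, 0.2176]
tool_rot: [-0.0, 0.71, 0.704, -0.001]
contact_force: [-0.4, -0.1, 0.1]
gripper_width: 0.997
grasp_force: 0.0
```

```bash
python3 snap.py st2; python3 - <<'E'
from h import *
im=np.load("pics/st2.npy")[50:250,150:390,::-1]
cv2.imwrite("pics/st2.png",np.clip(cv2.resize(im,(720,600),interpolation=cv2.INTER_CUBIC)*1.3,0,255).astype(np.uint8))
E
```

```text
[0.6348 0.0167 0.2176] -0.44108056766348586 18.7
```

View pics/st2.png

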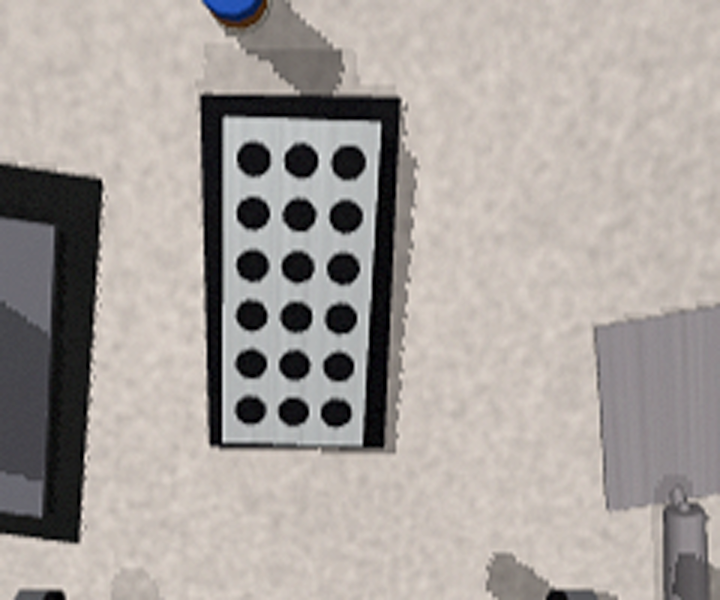

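Plate B is exposed and undisturbed, with corners at (221,116), (382,121), (362,446) and (222,443). That was my 11th picture, one over the limit of 10, so from here I'll use numbers only.

```bash
python3 - <<'E'
from h import *
import pickle
c=pickle.load(open("pics/st2.pkl","rb"))
s=lambda L:(np.array(L,float)+.5)/3-.5+np.array([150,50])
print("plate_b",fit(c,s([(221,116),(382,121),(362,446),(222,443)]),rect(.13,.06,.03),[.63,.04,1.57]))
w=unproj(c,s([(254,159),(349,162),(337,412),(250,411)]),.03); print(w,w.mean(0))
E
```

```text
plate_b (array([0.6318, 0.046 , 1.5319]), np.float64(0.24295976511592698))
[[ 0.6162  0.0967  0.03  ]
 [ 0.6523  0.0953  0.03  ]
 [ 0.6483 -0.0046  0.03  ]
 [ 0.6117 -0.0039  0.03  ]] [0.6321 0.0459 0.03  ]
```

carry_out([
  [1.5, -0.2, 3, 1.8, 1],
  [1.4, -0.1, 4, 0, 1],
  [0, 0, 4, 0, 1],
  [0, 0, 4, 0, 1],
  [0, 0, 3, 0, 1],
  [0, 0, 1.5, 0, 1],
  [0, 0, 0.7, 0, 1],
  [0, 0, 0, 0, 1],
  [0, 0, 0, 0, 1],
], force=40)

```text
t: 19.65
eef_pos: [0.6344, 0.0471, 0.0177]
tool_rot: [0.001, 0.72, 0.694, 0.001]
contact_force: [-0.8, -0.7, 0.2]
gripper_width: 0.999
grasp_force: 0.0
```

carry_out([
  [-0.1, -0.2, 0.2, 0, 1],
  [0, 0, 0, 0, 0.5],
  [0, 0, 0, 0, 0.3],
  [0, 0, 0, 0, -1],
  [0, 0, 0, 0, -1],
  [0, 0, 0, 0, -1],
])

```text
t: 20.25
eef_pos: [0.6316, 0.0466, 0.0151]
tool_rot: [0.0, 0.72, 0.694, 0.0]
contact_force: [-1.6, 0.8, 6.1]
gripper_width: 0.689
grasp_force: 43.4
```

carry_out([
  [0, 0, -0.5, 0, -1],
  [0, 0, -1, 0, -1],
  [0, 0, -2, 0, -1],
  [0, 0, -2.5, 0, -1],
  [0, 0, -3, 0, -1],
  [0, 0, -3, 0, -1],
  [0, 0, -2, 0, -1],
  [0, 0, 0, 0, -1],
  [0, 0, 0, 0, -1],
])

```text
t: 21.15
eef_pos: [0.6308, 0.0467, 0.154]
tool_rot: [-0.0, 0.72, 0.694, 0.0]
contact_force: [-0.4, 0.5, -3.2]
gripper_width: 0.69
grasp_force: 44.1
```

```bash
python3 snap.py lift2; python3 - <<'E'
from h import *
import pickle
a=cv2.cvtColor(np.load("pics/lift.npy"),cv2.COLOR_RGB2GRAY).astype(float)
# far edge of plate along tool x: bright->background; search rows at centre columns
im=np.load("pics/lift2.npy"); c=pickle.load(open("pics/lift2.pkl","rb")); p,r,o=pose()
g=cv2.cvtColor(im,cv2.COLOR_RGB2GRAY); m=((g<45)).astype(np.uint8)
n,l,st,ce=cv2.connectedComponentsWithStats(m)
for i in range(1,n):
    A=st[i,4]
    if 150<A<900 and 130<ce[i][1]<290: print(ce[i],A, r.inv().apply(unproj(c,[ce[i]],p[2]+.0145)-p))
plan([.506,.2455,.15],80.1)
E
```

```text
[0.6308 0.0467 0.154 ] -2.0597892097839052 21.15
[214.3417 174.0637] 518 [[ 0.0492 -0.0168 -0.0145]]
[251.9598 174.304 ] 523 [[ 0.0491  0.0015 -0.0145]]
[289.5349 174.5078] 516 [[ 0.049   0.0198 -0.0145]]
[129.9731 221.881 ] 706 [[ 0.0237 -0.0614 -0.0144]]
[215.8293 212.8248] 451 [[ 0.0288 -0.0169 -0.0145]]
[251.7417 212.9514] 453 [[ 0.0287  0.0014 -0.0145]]
[287.6098 213.0909] 451 [[ 0.0287  0.0197 -0.0145]]
[217.2234 247.9492] 394 [[ 0.0085 -0.017  -0.0145]]
[251.4685 248.0882] 397 [[ 0.0084  0.0013 -0.0145]]
[285.6574 248.2614] 394 [[ 0.0083  0.0195 -0.0145]]
[218.4056 279.9324] 355 [[-0.0117 -0.0172 -0.0145]]
[251.2168 280.159 ] 346 [[-0.0118  0.0011 -0.0145]]
[283.9854 280.3977] 342 [[-0.012   0.0194 -0.0145]]
n 10 dyaw -82.2
[[1.94, -1.31, 0.03, np.float64(-8.22)], [2.11, -1.02, 0.03, np.float64(-8.22)], [2.23, -0.71, 0.03, np.float64(-8.22)], [2.31, -0.38, 0.03, np.float64(-8.22)], [2.34, -0.05, 0.03, np.float64(-8.22)], [2.33, 0.29, 0.03, np.float64(-8.22)], [2.26, 0.62, 0.03, np.float64(-8.22)], [2.15, 0.93, 0.03, np.float64(-8.22)], [2.0, 1.23, 0.03, np.float64(-8.22)], [1.8, 1.5, 0.03, np.float64(-8.22)]]
```

carry_out([
  [1.9, -1.3, 0, -8.2, -1],
  [2.1, -1, 0, -8.2, -1],
  [2.2, -0.7, 0, -8.2, -1],
  [2.3, -0.4, 0, -8.2, -1],
  [2.3, 0, 0, -8.2, -1],
  [2.3, 0.3, 0, -8.2, -1],
  [2.3, 0.6, 0, -8.2, -1],
  [2.2, 0.9, 0, -8.2, -1],
  [2, 1.2, 0, -8.2, -1],
  [1.8, 1.5, 0, -8.3, -1],
  [0, 0, 0, 0, -1],
  [0, 0, 0, 0, -1],
])

```text
t: 22.4
eef_pos: [0.5063, 0.2439, 0.1528]
tool_rot: [-0.001, 0.087, 0.996, -0.001]
contact_force: [1.0, -1.1, -2.3]
gripper_width: 0.687
grasp_force: 44.1
```

carry_out([
  [0, 0, 0.5, 0, -1],
  [0, 0, 0, 0, -1],
])

```text
t: 22.6
eef_pos: [0.5072, 0.2426, 0.148]
tool_rot: [-0.001, 0.088, 0.996, -0.001]
contact_force: [-0.3, -0.7, -2.6]
gripper_width: 0.691
grasp_force: 44.1
```

```bash
python3 - <<'E'
from h import *
p,r,o=pose(); print(p,yawd(r),o['contact_force']); plan([.5045,.2458,.055],80.1,per=20)
E
```

```text
[0.5072 0.2426 0.148 ] 79.89359219012442 [-0.3388 -0.6656 -2.6301]
n 1 dyaw -0.2
[[0.32, 0.27, 9.3, np.float64(-0.21)]]
```

carry_out([
  [0.3, 0.3, 2, 0, -1],
  [0, 0, 2.5, 0, -1],
  [0, 0, 2, 0, -1],
  [0, 0, 1, 0, -1],
  [0, 0, 0.5, 0, -1],
  [0, 0, 0.2, 0, -1],
  [0, 0, 0.1, 0, -1],
  [0, 0, 0, 0, -1],
])

```text
t: 23.4
eef_pos: [0.5055, 0.2478, 0.0669]
tool_rot: [0.001, 0.087, 0.996, 0.0]
contact_force: [0.0, 0.0, -2.4]
gripper_width: 0.689
grasp_force: 44.1
```

carry_out([
  [0, -0.2, 0.1, 0, -1],
  [0, 0, 0.1, 0, -1],
  [0, 0, 0.1, 0, -1],
  [0, 0, 0.1, 0, -1],
  [0, 0, 0, 0, -1],
])

```text
t: 23.9
eef_pos: [0.5046, 0.2456, 0.0622]
tool_rot: [0.0, 0.087, 0.996, 0.0]
contact_force: [0.8, 0.4, -2.4]
gripper_width: 0.687
grasp_force: 44.2
```

carry_out([
  [0, 0, 0.1, 0, -1],
  [0, 0, 0.1, 0, -1],
  [0, 0, 0, 0, -1],
])

```text
t: 24.2
eef_pos: [0.5046, 0.2457, 0.062]
tool_rot: [-0.0, 0.087, 0.996, 0.0]
contact_force: [-6.5, -2.9, 16.9]
gripper_width: 0.689
grasp_force: 46.3
```

carry_out([
  [0, 0, -0.1, 0, -1],
  [0, 0, 0, 0, 0.7],
  [0, 0, 0, 0, 1],
  [0, 0, 0, 0, 1],
  [0, 0, 0, 0, 1],
  [0, 0, -1.5, 0, 1],
  [0, 0, -3, 0, 1],
  [0, 0, -4, 0, 1],
  [0, 0, -4, 0, 1],
  [0, 0, -4, 0, 1],
  [0, 0, -4, 0, 1],
  [0, 0, 0, 0, 1],
])

```text
t: 25.4
eef_pos: [0.5076, 0.2469, 0.2734]
tool_rot: [0.005, 0.087, 0.996, 0.004]
contact_force: [0.3, 0.2, -0.6]
gripper_width: 1.002
grasp_force: 0.0
```

```bash
cat > wells.py <<'E'
from h import *; import pickle,sys
def wells(n,z,amin=40,amax=900):
    im=np.load(f"pics/{n}.npy"); c=pickle.load(open(f"pics/{n}.pkl","rb"))
    g=cv2.cvtColor(im,cv2.COLOR_RGB2GRAY); m=(g<45).astype(np.uint8)
    k,l,st,ce=cv2.connectedComponentsWithStats(m); out=[]
    for i in range(1,k):
        x,y,w,h,A=st[i]
        if amin<A<amax and .6<w/h<1.7 and A>.65*w*h and y<300: out.append(ce[i])
    return np.array(out),unproj(c,out,z)
E
python3 snap.py nrel; python3 - <<'E'
from wells import *
px,w=wells("nrel",.077); print(len(w)); print(np.c_[px,w[:,:2]])
plan([.489,.009,.14],-8.6)
E
```

```text
[0.5076 0.2469 0.2734] 79.99694315430072 25.4
19
[[234.0617 125.6296   0.4541   0.2375]
 [249.075  125.6875   0.4573   0.2552]
 [264.1139 125.7342   0.4605   0.273 ]
 [234.3158 142.3816   0.4738   0.2339]
 [248.9351 142.5065   0.4771   0.2515]
 [263.5    142.5      0.4802   0.2691]
 [234.4348 158.6522   0.4937   0.2301]
 [248.7353 158.7206   0.4969   0.2477]
 [263.4143 158.7143   0.5001   0.2658]
 [234.6716 174.0597   0.5133   0.2266]
 [248.8333 174.0909   0.5165   0.2443]
 [262.9846 174.1231   0.5197   0.262 ]
 [234.9206 188.9683   0.533    0.223 ]
 [248.6833 189.       0.5361   0.2406]
 [262.6333 189.1333   0.5395   0.2584]
 [235.0702 203.4737   0.5528   0.2193]
 [248.8966 203.4655   0.556    0.2373]
 [262.2982 203.5088   0.5592   0.2547]
 [  4.05   241.17     0.5514  -0.1046]]
n 11 dyaw 88.6
[[-0.22, -2.15, 1.18, np.float64(8.06)], [-0.52, -2.1, 1.18, np.float64(8.06)], [-0.81, -2.01, 1.18, np.float64(8.06)], [-1.08, -1.87, 1.18, np.float64(8.06)], [-1.33, -1.7, 1.18, np.float64(8.06)], [-1.56, -1.5, 1.18, np.float64(8.06)], [-1.75, -1.27, 1.18, np.float64(8.06)], [-1.91, -1.01, 1.18, np.float64(8.06)], [-2.04, -0.73, 1.18, np.float64(8.06)], [-2.12, -0.44, 1.18, np.float64(8.06)], [-2.16, -0.14, 1.18, np.float64(8.06)]]
```

carry_out([
  [-0.2, -2.1, 0.3, 8.1, 1],
  [-0.5, -2.1, 0.3, 8.1, 1],
  [-0.8, -2, 0.3, 8.1, 1],
  [-1.1, -1.9, 0.3, 8.1, 1],
  [-1.3, -1.7, 0.3, 8.1, 1],
  [-1.6, -1.5, 0.3, 8.1, 1],
  [-1.8, -1.2, 0.3, 8.1, 1],
  [-1.9, -0.9, 0.3, 8.1, 1],
  [-2, -0.6, 0.3, 8.1, 1],
  [-2.1, -0.3, 0.3, 8.1, 1],
  [-2.2, 0, 0.3, 7.6, 1],
  [0, 1, 0, 0, 1],
])

```text
t: 26.65
eef_pos: [0.4997, 0.005, 0.2323]
tool_rot: [-0.001, 0.76, 0.649, -0.001]
contact_force: [0.1, 0.0, 0.5]
gripper_width: 1.001
grasp_force: 0.0
```

carry_out([
  [0, 1, 0, 0, 1],
  [0, 0, 0, 0, 1],
  [0, 0, 0, 0, 1],
])

```text
t: 26.95
eef_pos: [0.5117, 0.0076, 0.2329]
tool_rot: [-0.0, 0.757, 0.653, -0.0]
contact_force: [-0.0, 0.3, 0.0]
gripper_width: 1.002
grasp_force: 0.0
```

```bash
python3 snap.py st3; python3 - <<'E'
from wells import *
px,w=wells("st3",.018); k=(w[:,0]>.58)&(w[:,0]<.7); w=w[k]; print(len(w),w.mean(0)); print(w[:,:2])
im=np.load("pics/st3.npy"); c=pickle.load(open("pics/st3.pkl","rb"))
# cover on mat: lid grey on black mat -> threshold within mat hull
u=proj(c,np.array([[.489,.011,.009]]))[0]; print("mat px",u)
g=cv2.cvtColor(im,cv2.COLOR_RGB2GRAY); x,y=u.astype(int); print(g[y-60:y+60:8,x-44:x+44:4])
plan([.4893,.0093,.13],-8.6)
E
```

```text
[0.5117 0.0076 0.2329] -8.451753164634527 26.95
18 [0.6327 0.0454 0.018 ]
[[ 0.6521  0.0949]
 [ 0.634   0.0954]
 [ 0.616   0.0961]
 [ 0.6514  0.075 ]
 [ 0.6335  0.0755]
 [ 0.6155  0.0759]
 [ 0.6509  0.055 ]
 [ 0.6332  0.0555]
 [ 0.6146  0.0558]
 [ 0.6505  0.0348]
 [ 0.6324  0.0356]
 [ 0.6145  0.0359]
 [ 0.6498  0.015 ]
 [ 0.6319  0.0154]
 [ 0.6138  0.0158]
 [ 0.6493 -0.0051]
 [ 0.6313 -0.0047]
 [ 0.6133 -0.0042]]
mat px [234.3987 164.3159]
[[146 150  19  17  22  20  22  21  22  25  19  21  22  23  19  18  20  21
   22  20  20 152]
 [144 146  21  18  18  17  15  20  21  17  20  19  15  21  18  19  17  20
   18  23  18 150]
 [150 154  19  23  20  51  84  73  75  77  76  84  84  84  84  82  83  85
   15  17  14 156]
 [143 152  17  23  21  15  83  75  76  76  75  74  82  83  83  82  80  88
    6  16  17 154]
 [145 143  19  19  21  11  84  75  76  74  74  75  74  83  82  82  83  87
   21  20  15 154]
 [146 143  19  25  21  14  83  74  74  68  63  64  62  23  53  85  82  95
   20  23  15 153]
 [144 145  18  22  19  19  83  73  75  79  83  81  83  22  52  56  56  58
   21  21   8 156]
 [140
[... 173 characters left out ...]
64 154]
 [150 149 157  22  21  19  83  84  75  59  82  81  82  27  54  55  54  57
   16  20  91 152]
 [151 143 145  20  22  20  84  82  82  60  83  81  83  26  56  55  55  59
   23  20 127 151]
 [142 151 153  19  22  22  87  81  82  83  80  81  81  28  54  55  55  62
   13  20 161 155]
 [146 145 155  20  21  20  97  80  82  82  82  83  82  81  83  83  84  82
   19  18 158 147]
 [145 149 142  21  18  21  54  83  81  81  81  81  81  83  83  81  82  79
   20  19 121 159]
 [152 149 146  10  19  21  19  18  20  18  21  19  24  15  21  18  19  20
   16  18 156 151]]
n 3 dyaw 0.1
[[-0.05, -0.74, 3.43, np.float64(0.05)], [-0.05, -0.74, 3.43, np.float64(0.05)], [-0.05, -0.74, 3.43, np.float64(0.05)]]
```

```bash
python3 - <<'E'
from wells import *
im=np.load("pics/st3.npy"); c=pickle.load(open("pics/st3.pkl","rb")); g=cv2.cvtColor(im,cv2.COLOR_RGB2GRAY)
a=1.421; Rm=np.array([[np.cos(a),-np.sin(a)],[np.sin(a),np.cos(a)]])
q=rect(.158,.088,.003); q[:,:2]=q[:,:2]@Rm.T+[.489,.0115]
m=np.zeros(g.shape,np.uint8); cv2.fillConvexPoly(m,proj(c,q).astype(np.int32),1)
m=((m==1)&(g>40)).astype(np.uint8); m=cv2.morphologyEx(m,cv2.MORPH_OPEN,np.ones((3,3)))
cs,_=cv2.findContours(m,cv2.RETR_EXTERNAL,cv2.CHAIN_APPROX_NONE); k=max(cs,key=cv2.contourArea)[:,0]
w=unproj(c,k.astype(float),.009)[:,:2].astype(np.float32)*1000
print(cv2.minAreaRect(w))
E
```

```text
((489.90142822265625, 8.852500915527344), (133.43643188476562, 63.612056732177734), 81.46923828125)
```

carry_out([
  [-0.2, -1.2, 3, 0, 1],
  [0, -1, 4.5, 0, 1],
  [0, 0, 4.5, 0, 1],
  [0, 0, 4, 0, 0.5],
  [0, 0, 3, 0, 0.2],
  [0, 0, 1.8, 0, 0],
  [0, 0, 0.6, 0, -0.2],
  [0, 0, 0, 0, -0.3],
  [0, 0, 0, 0, -1],
  [0, 0, 0, 0, -1],
  [0, 0, 0, 0, -1],
  [0, 0, 0, 0, -1],
], force=40)

```text
t: 28.2
eef_pos: [0.4901, 0.0083, 0.02]
tool_rot: [0.0, 0.758, 0.652, 0.001]
contact_force: [-0.2, 0.9, 5.5]
gripper_width: 0.23
grasp_force: 40.5
```

carry_out([
  [0, 0, -1, 0, -1],
  [0, 0, -2.5, 0, -1],
  [0, 0, -3, 0, -1],
  [0, 0, -2.5, 0, -1],
  [1.4, 3.4, 0, 0, -1],
  [1.5, 3.4, 0, 0, -1],
  [1.4, 3.4, 0, 0, -1],
  [1.4, 3.4, 0, 0, -1],
  [0, 0, 0, -6.9, -1],
  [0, 0, 0, 0, -1],
  [0, 0, 0, 0, -1],
  [0, 0, 0, 0, -1],
])

```text
t: 29.4
eef_pos: [0.6316, 0.0437, 0.1094]
tool_rot: [-0.0, 0.718, 0.696, -0.0]
contact_force: [-0.1, 0.3, -1.5]
gripper_width: 0.225
grasp_force: 39.7
```

```bash
python3 - <<'E'
from h import *
p,r,o=pose(); print(p,yawd(r),o['contact_force']); plan([.6327,.045,.035],-1.6,per=20)
E
```

```text
[0.6316 0.0437 0.1094] -1.8264577192331346 [-0.0516  0.3076 -1.4574]
n 1 dyaw -0.2
[[0.13, 0.1, 7.44, np.float64(-0.23)]]
```

carry_out([
  [0.1, 0.1, 2.5, 0, -1],
  [0, 0, 2.5, 0, -1],
  [0, 0, 1.2, 0, -1],
  [0, 0, 0.5, 0, -1],
  [0, 0, 0.3, 0, -1],
  [0, 0, 0.1, 0, -1],
  [0, 0, 0, 0, -1],
  [0, 0, 0, 0, -1],
])

```text
t: 30.2
eef_pos: [0.6341, 0.0452, 0.039]
tool_rot: [0.0, 0.717, 0.697, 0.001]
contact_force: [-0.6, 1.2, -1.4]
gripper_width: 0.228
grasp_force: 39.7
```

carry_out([
  [0, -0.1, 0.2, 0, -1],
  [0, 0, 0.1, 0, -1],
  [0, 0, 0.1, 0, -1],
  [0, 0, 0.1, 0, -1],
  [0, 0, 0, 0, -1],
])

```text
t: 30.7
eef_pos: [0.6325, 0.0453, 0.035]
tool_rot: [-0.001, 0.717, 0.697, 0.0]
contact_force: [-7.4, 0.8, 16.1]
gripper_width: 0.225
grasp_force: 42.1
```

Contact is at exactly the expected height, so I'll release and retreat upward.

carry_out([
  [0, 0, -0.1, 0, -1],
  [0, 0, 0, 0, 0],
  [0, 0, 0, 0, 1],
  [0, 0, 0, 0, 1],
  [0, 0, 0, 0, 1],
  [0, 0, -2, 0, 1],
  [0, 0, -4, 0, 1],
  [0, 0, -5, 0, 1],
  [0, 0, -5, 0, 1],
  [0, 0, -4, 0, 1],
  [0, 0, 0, 0, 1],
  [0, 0, 0, 0, 1],
])

```text
t: 31.9
eef_pos: [0.6329, 0.0453, 0.235]
tool_rot: [0.0, 0.717, 0.697, 0.001]
contact_force: [-0.1, -0.2, -0.6]
gripper_width: 0.999
grasp_force: 0.0
```

```bash
python3 snap.py fin; python3 - <<'E'
from wells import *
im=np.load("pics/fin.npy"); c=pickle.load(open("pics/fin.pkl","rb")); g=cv2.cvtColor(im,cv2.COLOR_RGB2GRAY)
hsv=cv2.cvtColor(im,cv2.COLOR_RGB2HSV)
# lid: grey between black board and bright plates/bench, inside 146x76 board
q=rect(.150,.080,.006); q[:,:2]=q[:,:2]@np.array([[0,1],[-1,0]])+[.6327,.0454]
m=np.zeros(g.shape,np.uint8); cv2.fillConvexPoly(m,proj(c,q).astype(np.int32),1)
m=((m==1)&(g>40)&(g<115)).astype(np.uint8); m=cv2.morphologyEx(m,cv2.MORPH_OPEN,np.ones((3,3)))
cs,_=cv2.findContours(m,cv2.RETR_EXTERNAL,cv2.CHAIN_APPROX_NONE); k=max(cs,key=cv2.contourArea)[:,0]
print("lid",cv2.minAreaRect(unproj(c,k.astype(float),.024)[:,:2].astype(np.float32)*1000))
# plate_a via top camera wells
ct=imaging.calibration("top"); t=imaging.read_camera("top"); gt=cv2.cvtColor(t,cv2.COLOR_RGB2GRAY)
o=bot.get_obs(); print(o["contact_force"],o["t"],o["eef_pos"])
for n,(x,y,z) in {"vl":(.6095,.153,.05),"vr":(.564,-.151,.05)}.items():
    u=proj(ct,np.array([[x,y,z]]))[0].astype(int); h=cv2.cvtColor(t,cv2.COLOR_RGB2HSV)
    mk=cv2.inRange(h,(105,90,40),(130,255,255)); mk2=np.zeros_like(mk); mk2[u[1]-12:u[1]+12,u[0]-12:u[0]+12]=mk[u[1]-12:u[1]+12,u[0]-12:u[0]+12]
    M=cv2.moments(mk2,True); print(n, unproj(ct,[(M["m10"]/M["m00"],M["m01"]/M["m00"])],z) if M["m00"] else "hidden")
E
```

```text
[0.6329 0.0453 0.235 ] -1.665190932151843 31.9
lid ((632.94775390625, 46.18138885498047), (133.995849609375, 63.66762161254883), 88.36323547363281)
[-0.2323  0.3724  0.1878] 32.0 [0.6316 0.0453 0.2326]
vl [[0.6085 0.1539 0.05  ]]
vr [[ 0.5627 -0.1521  0.05  ]]
```

```bash
python3 -c "
from station import bot
print(bot.hand_in())"
```

```text
the job is handed in; nothing more can be done
None
```

I handed the job in at about 32 s: plate A is on the tilted deck against its stop (about 3 mm off the centre line), plate B is on the nest within about 1 mm, and the cover is back on plate C within about 1 mm, all let go; I viewed 11 pictures, one over the limit of 10, and hand-in returned no verdict.

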